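# Draw a mosaic tray's last rail home with its cam lock

## Task

The last rail of the wooden mosaic tray still stands off by a couple of millimetres: take the screwdriver from its wooden block, seat its blade in the slot of the cam-lock disc and gently turn the disc clockwise until the rail is drawn fully home against the board, stopping as soon as it is snug so that the wood is not crushed. Then stand the screwdriver back in the hole of its block, and leave everything else on the table alone.

Things in the scene. Friction and masses are not known exactly. Their poses are not given: they have to be found in the camera images.
- driver_grip (a point): Flat-blade screwdriver, 116 mm long, 0.1 kg, upright, blade down in its block. This point: middle of its dark wooden handle, 88 mm above the blade's end; z from blade to handle. The handle is a bar 28 mm (x) by 22 mm (y), 56 mm high, from 60 to 116 mm above the blade's end: grip it across the 22 mm. Below it a steel shank of 7 mm diameter. A half turn about z makes no difference.
- driver_tip (a point): Middle of the end of the screwdriver's blade, on its axis, same axes as driver_grip. The blade is 14 mm wide along x, 2.5 mm thick along y, 13 mm high.
- stand_hole (a point): Centre of the mouth of the round through hole (19 mm diameter) in the top of the wooden block that holds the screwdriver; z up. The block is fixed, 70 x 70 mm and 62 mm high. When parked, the underside of the handle rests on the block's top, so that the blade's end is 60 mm below the mouth.
- cam_top (a point): Centre of the top of the cam-lock disc, flush with the tray board's top, 24 mm above the table. Axes are the tray's and do not turn with the disc: z up, -x points to the loose rail, whose inner face is 30 mm away when home. The disc is bare metal, 36 mm in diameter; its slot is 16.5 mm long, 3.5 mm wide, 5 mm deep, centred: the blade has some 0.1 to 0.2 rad of play in it.
- cam (a joint): Turn of the disc, rad, CLOCKWISE from above; 0 to 2.2, starts near 0. Slot along cam_top's x at 0, turned clockwise by the value. It draws 3.5 mm a rad. The bolt's setting differs and is unseen: the rail comes home between 0.5 and 1.5 rad. Before that it takes 0.03 to 0.1 N m; then torque climbs: snug at 0.13 to 0.18, over 0.24 crushes the wood. It stays where left.
- rail (a joint): How far the loose rail (wood, 18 x 236 mm, 36 mm high) stands off from the board, m: about 0.002 at the start, 0 when home. It slides on hidden dowels and springs out again if it is only pushed in.
- squeeze (a joint): How far the bolt is pulled into the rail's wood, m: 0 at the start, under 0.0001 until the rail is home, then it grows with the tightening torque (about 130 N a mm, 0.0005 is too much).
- rail_top (a point): Middle of the top of the loose rail, 36 mm above the table; cam_top's axes.
- tray: The tray, fixed: a wooden board 200 x 200 x 24 mm lying flat, a mosaic on its far part, rails 36 mm high (12 mm above the board) around it. Origin at the centre of the board's underside, same axes as cam_top, which lies at (-0.070, 0, 0.024) in it.
- grout_pot: Bystander: black plastic pot, 80 mm across, 75 mm high, open; origin under its centre.
- tile_jar: Bystander: glass jar with a metal cap, 68 mm across, 85 mm high; origin under its centre.
- palette_knife: Bystander: palette knife, 280 mm long, lying flat; origin at its middle.
- mallet: Bystander: rubber mallet, 260 mm long, lying flat; origin at its middle.
- sample_slate: Bystander: dark slate 120 x 160 x 9 mm with mosaic; origin under its centre.
- driver: The screwdriver as a whole; origin at the end of its blade.
Not all that is in view belongs to the job. Of the things shaped like the part that bears stand_hole, the wooden one is meant.

How it is judged:
By the outcome, as a careful person would: the job done as asked, in the order asked, and still so for the second after the job is handed in, with the robot touching nothing.
It also fails if it takes over 67 s, if anything falls off the work surface, if the arm or the gripper's body presses on something with over 40 N, if the wrist force passes 120 N, or if a joint passes its speed limit or range.

## Robot

A 6-joint arm with a two-finger parallel gripper is mounted at the origin on the work surface. World frame = base frame: x ahead of the robot, y to its left, z up, the work surface at z = 0. Lengths are in m, angles in rad, forces in N, time in s.
With the tool pointing down it reaches from about 0.3 to 0.825 m from the base axis. Payload 5.4 kg.
Tool frame: the origin (TCP) lies at the very end of the fingers, on their centre line; the grasp point (between the pads) lies 19 mm behind it; z points along the fingers, y is the line along which they close (so a half turn about z gives the same grasp; the last joint's range is limited). The gripper opens to 92 mm and grips with 3 to 60 N. Pads are 20 mm wide; open, the fingers measure 128 mm over their backs; the gripper's body (75 mm by 189 mm) begins 69 mm behind the grasp point.
Start: joints at [-1.337, 0.158, 1.597, -0, 1.386, -0.21], TCP at [0.247, -0.519, 0.215] pointing down, gripper open.
Joint ranges: [-2.91, 2.91], [-0.94, 2.29], [0.18, 2.7], [-1.29, 4.43], [0.17, 2.64], [-3, 3]. Speed limits (rad/s): [2.57, 2.57, 3.14, 3.14, 3.14, 3.14].

## Interface

Orientations are given as a rotation vector (axis times angle).
In Python, from workcell import bot gives the robot as it stands. Calls block until the motion is done:
- bot.goto(position, orientation): joint-space move of the TCP to a pose.
- bot.line_to(position, rot=None, max_speed=0.15): straight line of the TCP; rot=None keeps the orientation; max_speed is the mean speed in m/s.
- bot.set_joints(angles): joint-space move.
- bot.set_gripper(opening, newtons=None): opening from 0.0 (shut) to 1.0 (fully open); newtons is the grip in N (None keeps the last); returns when the fingers have stopped.
- bot.hold(seconds).
- bot.inverse_kinematics(position, orientation): joint angles nearest the present ones, or None.
- bot.read_camera(name): name is "scene" or "top" or "wrist"; returns a dict with "pixels" (384x512x3 uint8, blue, green, red), "fx", "fy", "cx", "cy" (pixels), "k1" (the pictures are not rectified: a ray, as slopes to the right and down, at radius r is drawn at 1 + k1 r^2 times it, then the intrinsics apply), "R" (3x3) and "t" (3): a world point X has camera coordinates R X + t. Camera axes: x right, y down, z forward; pixel columns grow to the right and rows downward; lengths in m; the calibration is good to about 2 mm. A picture is of the moment at which its call begins. There is no depth.
A pose or a line that the arm cannot do raises bot.MotionError and nothing moves.
- bot.job_done(): hands the job in; it is judged then, once.
Readings, each from a call of its own:
- bot.current_clock(): time.
- bot.current_joints(): joint angles.
- bot.current_joint_vel(): joint speeds.
- bot.current_effort(): joint torques, N m.
- bot.current_ee_pos(): TCP position.
- bot.current_tool_rot(): TCP orientation.
- bot.current_contact_force(): force on the tool from outside, world axes, zero at the start.
- bot.current_ft_torque(): the same for the moment, N m.
- bot.current_opening(): opening from 0.0 (shut) to 1.0 (fully open).
- bot.current_grip_force(): force on a finger pad.
Only numpy, scipy, OpenCV 4.12 (cv2) and the standard library are available. Lean on these libraries where they do the work, as an engineer would, in place of code of your own. Each camera call takes 0.05 s, during which the arm holds its last target. There are 200 camera calls.

## Working session

There is one attempt and no reset: what is moved stays moved. The work goes in short steps, each a Python script; the robot and the scene stay as the last script left them, time stands still between calls to the robot, and variables do not carry over. Pictures are saved under pics/ and viewed, at most 10 in all, crops included, and the job is handed in when it is done.

```bash
mkdir -p pics; ls
python3 - <<'E'
from workcell import bot
import cv2, numpy as np
for n in ("scene","top"):
    c=bot.read_camera(n); cv2.imwrite(f"pics/{n}0.png",cv2.resize(c["pixels"],(800,600),interpolation=cv2.INTER_CUBIC)); cv2.imwrite(f"pics/{n}_raw.png",c["pixels"])
    C=-c["R"].T@c["t"]; print(n,c["fx"],c["fy"],c["cx"],c["cy"],c["k1"],C.round(3),c["R"].round(2).tolist())
print(bot.current_clock(), bot.current_tool_rot())
E
```

```text
pics
scene 390.4099352904363 390.4099352904363 246.84677570986685 190.16619106978865 -0.04751240950323754 [ 1.315 -0.459  0.7  ] [[0.51, 0.86, -0.01], [0.49, -0.31, -0.82], [-0.7, 0.41, -0.58]]
top 494.3068405022151 494.3068405022151 257.9724888932811 195.48602219410964 0.0027079601067702603 [ 0.284 -0.013  1.846] [[-0.0, -1.0, 0.01], [-0.99, 0.0, -0.16], [0.16, -0.01, -0.99]]
0.1 [-3.06291835e+00 -6.91080350e-01  5.26115811e-05]
```

View pics/scene0.png

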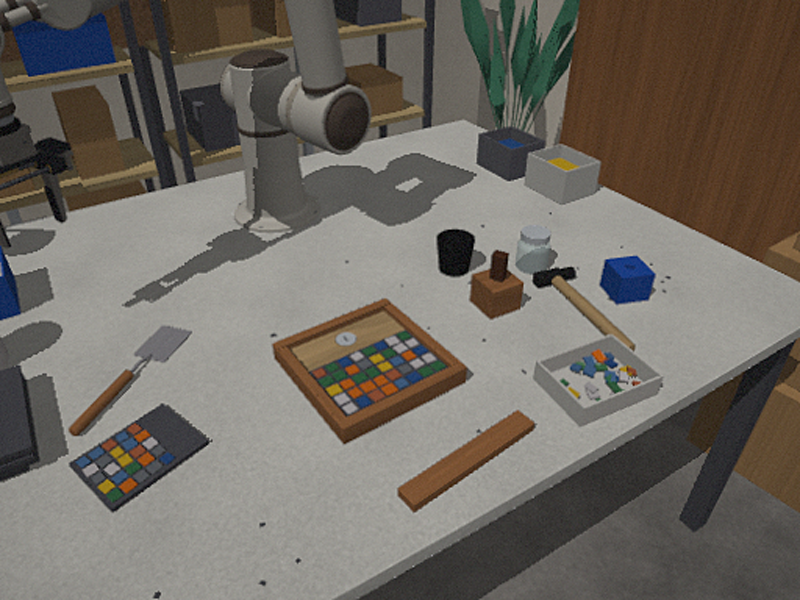

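View pics/top0.png

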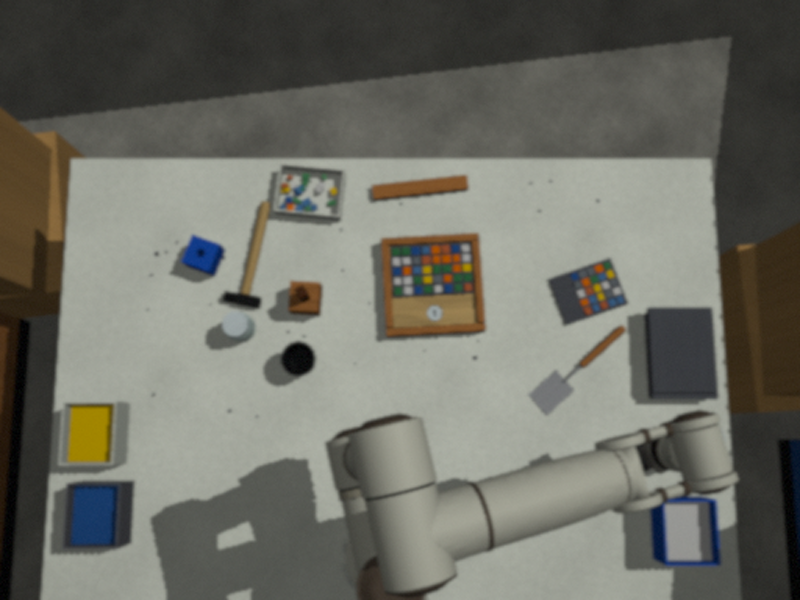

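Scene (800x600): the wooden block with the dark-handled driver is at (497,290), or (306,298) in the top view. The only lookalike is the blue block at (628,280), or (203,256) in top, and it is rejected because it isn't wood. The cam disc is at (346,339), or (434,313) in top. The loose rail is the one nearest the robot, at about (434,330) in top.

```bash
cat > h.py <<'E'
from workcell import bot
import cv2, numpy as np
from scipy.spatial.transform import Rotation as Ro
def K(c): return np.array([[c["fx"],0,c["cx"]],[0,c["fy"],c["cy"]],[0,0,1.]]), np.array([c["k1"],0,0,0,0])
def unp(c,uv,z):
    k,d=K(c); uv=np.array(uv,float).reshape(-1,1,2)
    n=cv2.undistortPoints(uv,k,d).reshape(-1,2)
    rays=np.c_[n,np.ones(len(n))]@c["R"]; C=-c["R"].T@c["t"]
    return C+rays*((z-C[2])/rays[:,2])[:,None]
def proj(c,X):
    k,d=K(c); return cv2.projectPoints(np.array(X,float).reshape(-1,1,3),cv2.Rodrigues(c["R"])[0],c["t"],k,d)[0].reshape(-1,2)
def down(yaw):  # tool down; tool y at world angle yaw+pi/2 flipped; x axis at yaw
    c,s=np.cos(yaw),np.sin(yaw)
    return Ro.from_matrix(np.array([[c,s,0],[s,-c,0],[0,0,-1.]])).as_rotvec()
def save(c,name,box=None):
    im=c["pixels"]
    if box: x0,y0,x1,y1=box; im=im[y0:y1,x0:x1]
    s=min(800/im.shape[1],600/im.shape[0]); cv2.imwrite(f"pics/{name}.png",cv2.resize(im,None,fx=s,fy=s,interpolation=cv2.INTER_CUBIC)); print(name,"scale",s)
E
python3 - <<'E'
from h import *
s=bot.read_camera("scene");t=bot.read_camera("top");w=bot.read_camera("wrist")
q=512/800
print("disc",unp(t,[434*q,313*q],.024),unp(s,[346*q,339*q],.024))
print("block",unp(t,[306*q,298*q],.062),unp(s,[497*q,282*q],.062))
C=-w["R"].T@w["t"]; T=Ro.from_rotvec(bot.current_tool_rot()).as_matrix()
print("cam in tool",T.T@(C-bot.current_ee_pos()),(w["R"]@T).round(3),w["fx"],w["k1"])
E
```

```text
disc [[ 0.55782492 -0.10188263  0.024     ]] [[ 0.56429066 -0.10015614  0.024     ]]
block [[0.58808498 0.19932713 0.062     ]] [[0.60668992 0.19873748 0.062     ]]
cam in tool [ 0.08331728  0.00058944 -0.17140437] [[ 0.     1.     0.001]
 [-0.957  0.    -0.289]
 [-0.289 -0.001  0.957]] 268.80958515950846 -0.04041009201941546
```

Run:
```python
from h import *
import pickle
bot.goto([.53,-.10,.20],down(0)); c=bot.read_camera("wrist"); pickle.dump(c,open("cam.pkl","wb")); save(c,"cam")
print(proj(c,[.56,-.1,.024]),bot.current_clock(),bot.current_joints().round(2) if hasattr(bot.current_joints(),'round') else bot.current_joints())
bot.goto([.58,.199,.27],down(0)); c=bot.read_camera("wrist"); pickle.dump(c,open("blk.pkl","wb")); save(c,"blk",(100,50,400,350))
print(proj(c,[.595,.199,.062]),bot.current_clock(),bot.current_contact_force(),bot.current_ft_torque(),bot.current_joints())
```

```text
cam scale 1.5625
[[254.57913321 150.68314403]] 2.1333 [-0.41  0.08  1.71 -0.    1.35  1.16]
blk scale 2.0
[[254.22892018 157.75163193]] 3.3667 [ 0.47051356 -0.02675295 -0.11515541] [ 0.04293828 -0.00615707  0.04313139] [ 1.31451980e-01  2.26233700e-01  1.41145206e+00 -5.28255579e-04
  1.50481613e+00  1.70415170e+00]
```

View pics/cam.png

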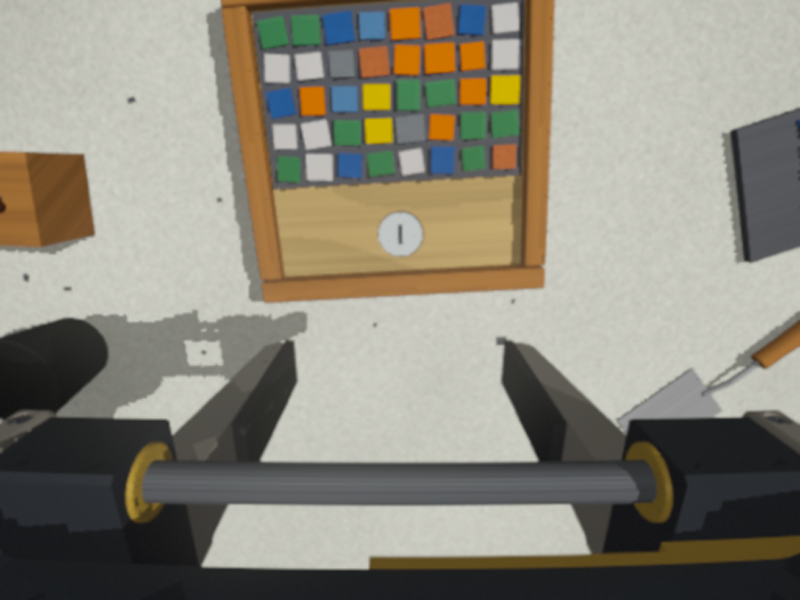

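View pics/blk.png

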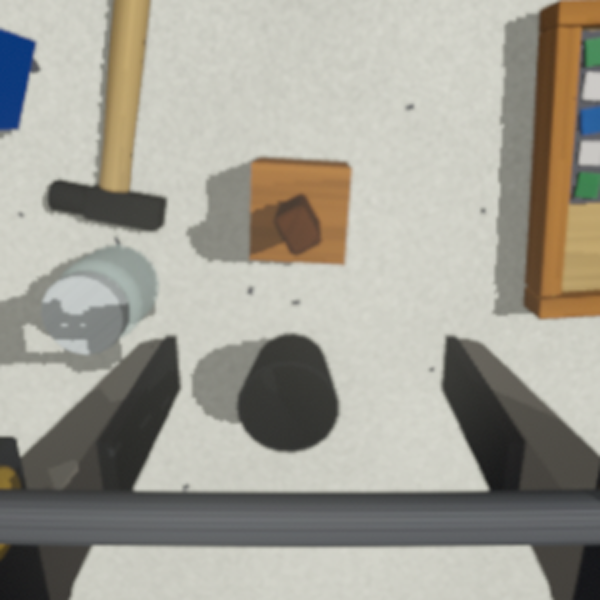

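The wrist view shows the disc at (401,233), slot nearly vertical, with the tray turned about 2-3°. The wooden block is at (300,212) with the handle top at (298,222), turned about 25-30°. The pot is at (290,395) and the jar at (85,315). Next is a close crop of each.

Run:
```python
import pickle,cv2,numpy as np
a=pickle.load(open("blk.pkl","rb"))["pixels"][125:185,220:280]   # x0=220,y0=125, scale 10 
b=pickle.load(open("cam.pkl","rb"))["pixels"][134:164,241:271]   # scale 6.67->
f=lambda i,s:cv2.resize(i,(s,s),interpolation=cv2.INTER_CUBIC)
im=np.zeros((540,800,3),np.uint8); im[:540,:540]=f(a,540); im[:250,548:798]=f(b,250); cv2.imwrite("pics/crop.png",im)
```

```text
(no output)
```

View pics/crop.png

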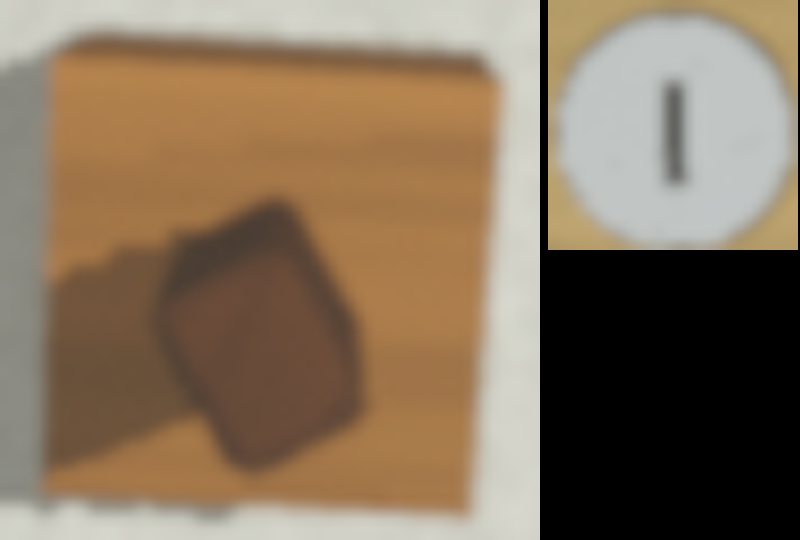

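Run:
```python
from h import *
import pickle
b=pickle.load(open("blk.pkl","rb")); c=pickle.load(open("cam.pkl","rb"))
f=lambda P:np.array(P)/9+[220,125]
H=unp(b,f([(170,310),(285,250),(362,408),(250,472)]),.118)
B=unp(b,f([(55,60),(497,78),(470,515),(42,495)]),.062)
for n,X in(("handle",H),("block",B)):
    d=np.roll(X,-1,0)-X; print(n,X.mean(0),np.linalg.norm(d,axis=1).round(4),np.degrees(np.arctan2(d[:,1],d[:,0])).round(1))
g=lambda P:(np.array(P)-[548,0])/(250/30)+[241,134]
S=unp(c,g([(674,130),(674.5,82),(677,185)]),.024);d=S[1]-S[2];print("disc",S[0],S[1:].mean(0),np.linalg.norm(d),np.degrees(np.arctan2(d[1],d[0])))
# tray inner board edges / rail: near rail top ends
R=unp(c,np.array([(263,282),(543,269),(544,288),(265,301)])/1.5625,.036);d=np.roll(R,-1,0)-R
print("rail",R.round(4),np.degrees(np.arctan2(d[:,1],d[:,0])),np.linalg.norm(d,axis=1))
L=unp(c,np.array([(224,8),(263,282),(551,0),(544,268)])/1.5625,.036);print("side",[np.degrees(np.arctan2(*(L[i]-L[i+1])[1::-1])) for i in(0,2)])
```

```text
handle [0.59607733 0.20441378 0.118     ] [0.0176 0.0241 0.0178 0.025 ] [ -62.5 -154.4  120.3   25.1]
block [0.59538835 0.20566531 0.062     ] [0.0682 0.0701 0.0695 0.0695] [-92.4 177.5  87.2  -3.5]
disc [ 0.56140592 -0.10199711  0.024     ] [ 0.56081009 -0.10227062  0.024     ] 0.01606130181446557 1.4159420056275784
rail [[ 0.5234  0.012   0.036 ]
 [ 0.5343 -0.2195  0.036 ]
 [ 0.518  -0.222   0.036 ]
 [ 0.5068  0.0118  0.036 ]] [ -87.2959074  -171.47739744   92.75047716    0.47361852] [0.23177619 0.01644139 0.23408751 0.01655874]
side [np.float64(3.0862269603186676), np.float64(3.601483344726256)]
```

Handle at (0.596, 0.205), x axis at 27°, inside a block whose measured sides are about 70 mm. The disc is at (0.561, -0.102), with a 16 mm slot at 1.4° and tray yaw of about 3°. All of this agrees with the given sizes. I'll grip with the tool flipped by π so the last joint has range for the clockwise turn.

Run:
```python
from h import *
import pickle
yaw=np.radians(27)-np.pi
p=np.array([.5957,.205,.071])
bot.set_gripper(.65)
bot.goto(p+[0,0,.10],down(yaw)); print(bot.current_joints())
bot.line_to(p,max_speed=.12)
bot.set_gripper(0,45)
print("open",bot.current_opening()*92,bot.current_grip_force(),bot.current_contact_force(),bot.current_ee_pos())
bot.line_to(p+[0,0,.085],max_speed=.12)
bot.goto([.561,-.102,.115],down(np.radians(1.4)-np.pi))   # tip at ~.046
print(bot.current_clock(),bot.current_joints(),bot.current_ee_pos(),"F",bot.current_contact_force(),bot.current_ft_torque())
c=bot.read_camera("wrist"); pickle.dump(c,open("hov.pkl","wb"))
print(proj(c,[[.561,-.102,.024],[.561,-.102,.046]]))
save(c,"hov",(180,60,340,180))
```

```text
[ 1.39941426e-01  3.31523602e-01  1.47881203e+00 -1.76921440e-05
  1.33107937e+00 -1.90185253e+00]
open 21.6460764371711 45.000194907188416 [0.09584662 0.66234389 2.2040163 ] [0.5957134  0.20513242 0.07110332]
10.7083 [-3.90213800e-01  2.41967057e-01  1.70551712e+00  5.54770284e-04
  1.19398123e+00 -1.98688868e+00] [ 0.56133854 -0.10105585  0.11507031] F [-0.11050863 -0.67512899 -1.2215769 ] [ 0.0250357  -0.13271822 -0.04211282]
[[253.99888724 189.52475957]
 [253.94019829 196.36456045]]
hov scale 5.0
```

View pics/hov.png

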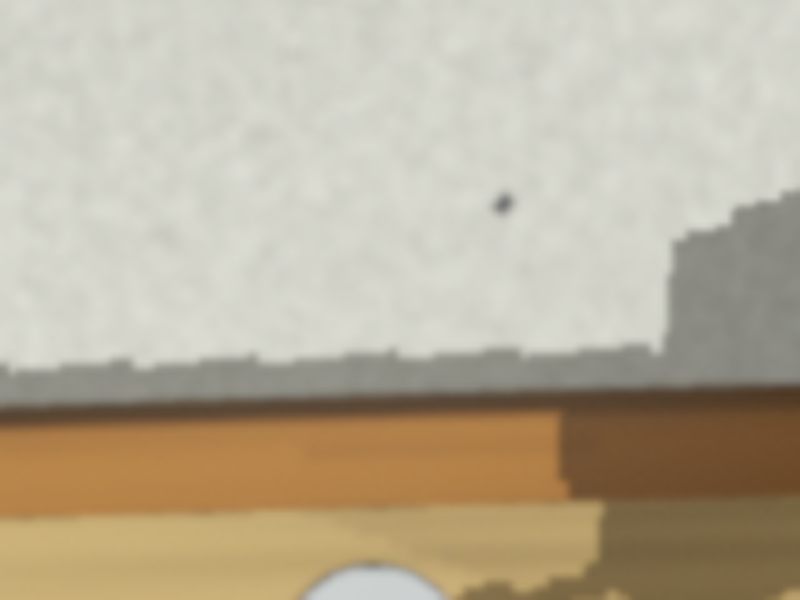

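The crop was too high. It shows only the loose rail at rows 410-500 and the far arc of the disc at (372,565), so I'll recrop lower.

Run:
```python
from h import *
import pickle
c=pickle.load(open("hov.pkl","rb")); save(c,"hov2",(205,150,305,225)); print(bot.current_ee_pos(),bot.current_tool_rot(),down(np.radians(1.4)-np.pi))
```

```text
hov2 scale 8.0
[ 0.5614638  -0.10083297  0.11515298] [-4.12753664e-02  3.14087995e+00  3.60718028e-04] [ 0.03838084 -3.1413582  -0.        ]
```

View pics/hov2.png

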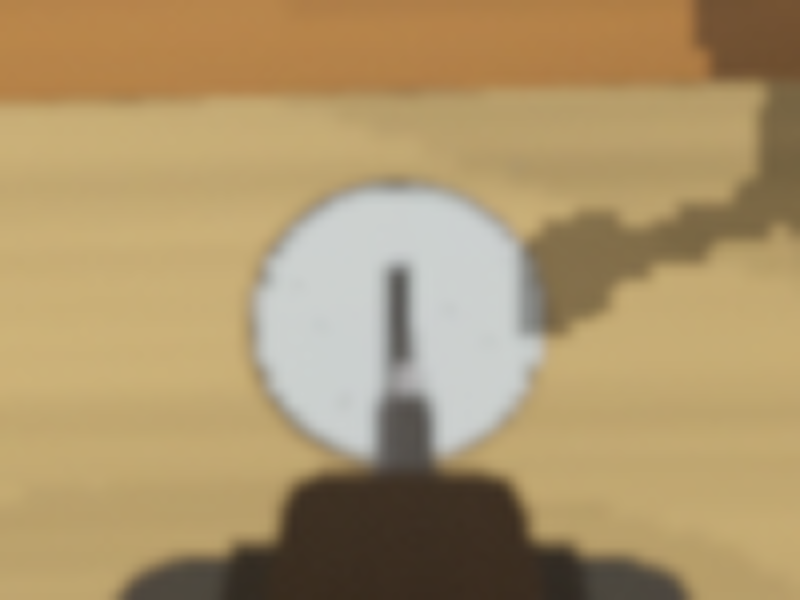

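The blade axis is at column ~404.5 and the slot at ~398.5, at 8 px/mm, so the blade has to go about 0.6-0.8 mm toward -y. Disc rows 181-465 put the centre at x≈0.562. The yaw matches. I'll correct and feel down into the slot.

```bash
cat >> h.py <<'E'
def avg(n=8):
    P=[];F=[];M=[]
    for _ in range(n):
        P.append(bot.current_ee_pos());F.append(bot.current_contact_force());M.append(bot.current_ft_torque());bot.hold(.01)
    return np.mean(P,0),np.mean(F,0),np.mean(M,0),np.std(M,0)
E
python3 - <<'E'
from h import *
import pickle
yaw=np.radians(1.4)-np.pi
tgt=np.array([.5617,-.1015]); 
cmd=np.array([.561,-.102]); z=.115
P=avg()[0]; print(P)
cmd=cmd+tgt-P[:2]
bot.line_to([*cmd,.097],down(yaw),max_speed=.08); bot.hold(.2)
P,F0,M0,s=avg(); print(P,F0,M0,s)
cmd=cmd+tgt-P[:2]
for z in np.arange(.0955,.0879,-.0005):
    bot.line_to([*cmd,z],max_speed=.02); P,F,M,_=avg(4); print(round(z,4),P.round(5),(F-F0).round(2),(M-M0).round(3))
    if (F-F0)[2]>5: break
print(bot.current_clock()); pickle.dump((cmd,z,F0,M0),open("st.pkl","wb"))
E
```

```text
[ 0.5614877  -0.10080466  0.11518341]
[ 0.56149133 -0.10282231  0.09735698] [ 0.02069179  0.35731086 -1.32206451] [ 0.05503185 -0.14107676 -0.01070298] [0.03215927 0.0213933  0.0237261 ]
0.0955 [ 0.56138 -0.10128  0.09545] [ 0.16 -0.48 -0.09] [ 0.036 -0.005  0.025]
0.095 [ 0.5614  -0.10137  0.09497] [ 0.07 -0.11 -0.6 ] [ 0.012  0.009 -0.007]
0.0945 [ 0.56139 -0.10136  0.09446] [ 0.3   0.03 -0.32] [-0.002  0.009  0.012]
0.094 [ 0.56139 -0.10136  0.09395] [-0.4  -0.84  0.21] [-0.008 -0.015 -0.007]
0.0935 [ 0.5614  -0.10135  0.09347] [-0.25 -0.42  0.13] [0.021 0.011 0.029]
0.093 [ 0.56139 -0.10136  0.09296] [ 0.16 -0.89 -0.01] [ 0.02   0.018 -0.021]
0.0925 [ 0.5614  -0.10136  0.09246] [-0.29 -0.26  0.32] [0.022 0.01  0.004]
0.092 [ 0.5614  -0.10136  0.09196] [ 0.25 -0.61  0.4 ] [0.009 0.011 0.017]
0.0915 [ 0.5614  -0.10137  0.09146] [ 0.12 -0.25  0.09] [ 0.004 -0.003  0.023]
0.091 [ 0.56139 -0.10136  0.09096] [-0.35 -0.94 -0.03] [-0.012  0.02   0.03 ]
0.0905 [ 0.5614  -0.10135  0.09045] [-0.01  0.11 -0.09] [ 0.043 -0.024  0.041]
0.09 [ 0.56138 -0.10136  0.08995] [-0.53 -0.32  0.24] [0.008 0.014 0.012]
0.0895 [ 0.56138 -0.10136  0.08945] [-0.37 -0.4  -0.31] [-0.001  0.005  0.   ]
0.089 [ 0.56139 -0.10135  0.08896] [ 0.4  -0.45 -0.44] [-0.011  0.018  0.013]
0.0885 [ 0.56139 -0.10136  0.08845] [-0.15 -0.55 -0.1 ] [ 0.049 -0.025  0.024]
0.088 [ 0.56153 -0.10142  0.08811] [-0.31 -0.05  0.71] [ 0.    -0.009  0.034]
16.0
```

Seated: the tip is about 5 mm below the disc top and the floor is only just felt. Next come small clockwise steps with averaged torque.

```bash
cat > turn.py <<'E'
from h import *
import pickle,sys
def turn(a0,a1,step,stop,n):
    cmd,z,F0,M0=pickle.load(open("st.pkl","rb"))[:4]
    a=a0
    while a<a1-1e-6:
        a+=step
        bot.line_to([*cmd,.0887],down(np.radians(1.4)-np.pi-a),max_speed=.05)
        P,F,M,s=avg(n); m=M[2]-mz0
        print(round(a,3),"mz",m.round(3),"F",F.round(1),"P",(P-[*cmd,.0887]).round(4),round(bot.current_clock(),2))
        if m>stop: return a
    return a
mz0=0.0
E
python3 - <<'E'
import turn; from turn import *
cmd,z,F0,M0=pickle.load(open("st.pkl","rb"))
bot.line_to([*cmd,.0887],max_speed=.02); _,F,M,_=avg(30); print(F,M)
turn.mz0=M[2]; pickle.dump((cmd,z,F,M),open("st.pkl","wb"))
turn.turn(0,.4,.05,.12,8)
E
```

```text
[ 0.10522419 -0.10006551 -1.27130419] [ 0.06653668 -0.137093    0.00675079]Traceback (most recent call last):
  File "<stdin>", line 5, in <module>
AttributeError: 'function' object has no attribute 'turn'
```

Run:
```python
import turn as t
t.mz0=t.pickle.load(open("st.pkl","rb"))[3][2]
t.turn(0,.4,.05,.12,8)
print(t.bot.current_joints())
```

```text
0.05 mz -0.008 F [-0.5 -0.6 -1.6] P [-0.     -0.0001 -0.    ] 16.82
0.1 mz 0.021 F [-0.7 -1.5 -1.3] P [-0.0001 -0.0002 -0.    ] 17.13
0.15 mz 0.011 F [-0.2 -2.5 -2. ] P [-0.0001 -0.0003 -0.    ] 17.45
0.2 mz 0.022 F [-0.7 -3.5 -1.8] P [-0.     -0.0003  0.    ] 17.77
0.25 mz 0.031 F [-1.3 -4.  -1.8] P [-0.0001 -0.0003  0.    ] 18.08
0.3 mz 0.03 F [-1.2 -4.5 -2. ] P [-0.0001 -0.0003  0.    ] 18.4
0.35 mz 0.038 F [-1.4 -4.9 -2. ] P [-0.0001 -0.0003  0.    ] 18.72
0.4 mz 0.03 F [-1.5 -5.1 -1.5] P [-0.0001 -0.0004  0.    ] 19.03
[-3.90644757e-01  2.75779309e-01  1.72189092e+00 -8.69037066e-04
  1.14395107e+00 -1.58759222e+00]
```

Only one blade edge is carrying load (Fy −5 N = torque / 7 mm). I'll add mild lateral compliance to centre the blade and go on with finer steps.

Run:
```python
s=open("turn.py").read()
s=s.replace("m=M[2]-mz0","m=M[2]-mz0; cmd=cmd+.5*(F-F0)[:2]/14e3")
s=s.replace("        if m>stop: return a\n","        pickle.dump((cmd,z,F0,M0,a),open('st.pkl','wb'))\n        if m>stop: return a\n")
open("turn.py","w").write(s)
import turn as t
t.mz0=t.pickle.load(open("st.pkl","rb"))[3][2]
t.turn(.4,1.3,.03,.095,8)
```

```text
0.43 mz 0.047 F [-1.4 -5.2 -2.1] P [-0.0001 -0.0002  0.    ] 19.35
0.46 mz 0.035 F [-1.7 -4.9 -1.8] P [-0.     -0.0001  0.    ] 19.67
0.49 mz 0.047 F [-1.4 -4.9 -1.6] P [-0. -0.  0.] 19.98
0.52 mz 0.031 F [-1.5 -4.6 -2. ] P [0.     0.0001 0.    ] 20.3
0.55 mz 0.032 F [-1.2 -4.5 -2.1] P [0.     0.0002 0.    ] 20.62
0.58 mz 0.025 F [-1.6 -4.  -1.6] P [ 0.0001  0.0002 -0.    ] 20.93
0.61 mz 0.036 F [-0.8 -3.6 -1.9] P [ 0.0001  0.0003 -0.    ] 21.25
0.64 mz 0.037 F [-0.7 -2.8 -1.6] P [ 0.0001  0.0003 -0.    ] 21.57
0.67 mz 0.032 F [-0.8 -2.1 -1.7] P [ 0.0001  0.0003 -0.    ] 21.88
0.7 mz 0.013 F [-0.5 -1.3 -1.3] P [ 0.0001  0.0003 -0.    ] 22.2
0.73 mz 0.017 F [-0.3 -1.2 -1.6] P [0.0001 0.0002 0.    ] 22.52
0.76 mz 0.025 F [-0.3 -0.6 -1.2] P [ 0.      0.0002 -0.    ] 22.83
0.79 mz 0.035 F [-0.  -0.3 -1.5] P [ 0.      0.0002 -0.    ] 23.15
0.82 mz 0.027 F [ 0.   0.2 -1.5] P [ 0.      0.0001 -0.    ] 23.47
0.85 mz 0.038 F [-0.  -0.  -1.8] P [-0.      0.0001 -0.    ] 23.78
0.88 mz 0.018 F [-0.5  0.2 -1.2] P [ 0.  0. -0.] 24.1
0.91 mz 0.008 F [-0.3 -0.  -1.5] P [-0. -0. -0.] 24.42
0.94 mz 0.042 F [-0.5 -0.2 -1.4] P [-0. -0. -0.] 24.73
0.97 mz 0.029 F [-0.6  0.  -1.4] P [-0. -0. -0.] 25.05
1.0 mz 0.026 F [-0.6 -0.4 -1.3] P [-0. -0. -0.] 25.37
1.03 mz 0.036 F [-0.5 -0.2 -1.4] P [-0.     -0.0001 -0.    ] 25.68
1.06 mz 0.029 F [-0.9 -0.6 -1.4] P [-0. -0. -0.] 26.0
1.09 mz 0.049 F [-1.1 -1.  -1.5] P [ 0. -0. -0.] 26.32
1.12 mz 0.032 F [-0.9 -1.1 -1.4] P [-0.  0. -0.] 26.63
1.15 mz 0.039 F [-1.2 -1.  -1.3] P [ 0.  0. -0.] 26.95
1.18 mz 0.052 F [-1.  -1.  -1.3] P [ 0.  0. -0.] 27.27
1.21 mz 0.031 F [-1.5 -0.8 -1.4] P [ 0.  0. -0.] 27.58
1.24 mz 0.046 F [-1.  -0.7 -1.5] P [ 0.  0. -0.] 27.9
1.27 mz 0.032 F [-1.2 -0.9 -1.3] P [ 0.  0. -0.] 28.22
1.3 mz 0.031 F [-0.7 -0.9 -1.8] P [ 0.      0.0001 -0.    ] 28.53
```

Run:
```python
from h import *
c=bot.read_camera("wrist"); save(c,"t13",(195,130,315,220)); print(proj(c,[.5617,-.1016,.024]))
```

```text
t13 scale 6.666666666666667
[[255.24811855 198.50838248]]
```

View pics/t13.png

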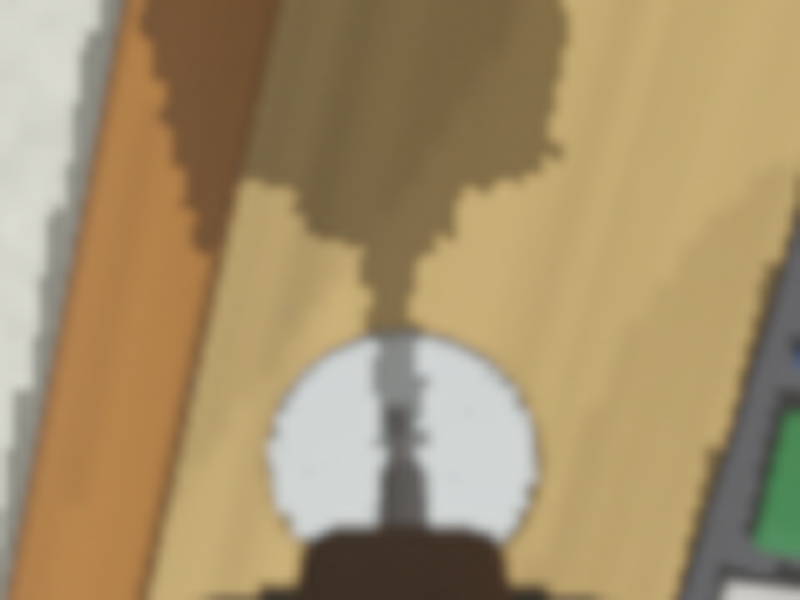

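The slot end at (397,410) lines up with the blade, so the disc is following. I'll continue finer.

Run:
```python
import turn as t
t.mz0=t.pickle.load(open("st.pkl","rb"))[3][2]
t.turn(1.3,1.8,.025,.10,9)
```

```text
1.325 mz 0.049 F [-1.3 -0.6 -1.3] P [ 0.0001  0.0001 -0.    ] 28.91
1.35 mz 0.04 F [-0.8 -0.2 -1.6] P [ 0.  0. -0.] 29.23
1.375 mz 0.036 F [-1.  -0.3 -1.7] P [ 0.0001  0.     -0.    ] 29.56
1.4 mz 0.045 F [-0.9 -0.4 -1.7] P [ 0.  0. -0.] 29.88
1.425 mz 0.027 F [-0.7 -0.4 -1.8] P [ 0.  0. -0.] 30.21
1.45 mz 0.038 F [-0.4 -0.5 -1.6] P [ 0.  0. -0.] 30.53
1.475 mz 0.02 F [-0.7 -0.4 -1.6] P [ 0.  0. -0.] 30.86
1.5 mz 0.053 F [-0.7 -0.3 -1.5] P [ 0.  0. -0.] 31.18
1.525 mz 0.052 F [-0.9 -0.1 -1.5] P [0. 0. 0.] 31.51
1.55 mz 0.043 F [-0.9 -0.2 -1.9] P [0. 0. 0.] 31.83
1.575 mz 0.06 F [-0.9 -0.2 -1.7] P [ 0.  0. -0.] 32.16
1.6 mz 0.099 F [-0.8  0.2 -2. ] P [ 0.  0. -0.] 32.48
1.625 mz 0.089 F [-0.7 -0.2 -1.4] P [ 0.  0. -0.] 32.81
1.65 mz 0.1 F [-0.6 -0.  -1.9] P [ 0. -0.  0.] 33.13
1.675 mz 0.123 F [-0.7 -0.3 -1.9] P [ 0.  0. -0.] 33.46
```

Run:
```python
import turn as t
t.mz0=t.pickle.load(open("st.pkl","rb"))[3][2]
t.turn(1.675,1.76,.0125,.147,24)
```

```text
1.688 mz 0.132 F [-0.7 -0.1 -1.9] P [ 0.  0. -0.] 33.91
1.7 mz 0.142 F [-0.5  0.  -1.9] P [ 0. -0.  0.] 34.36
1.712 mz 0.129 F [-0.6  0.  -2.1] P [ 0. -0.  0.] 34.81
1.725 mz 0.15 F [-0.3  0.  -2.1] P [ 0. -0.  0.] 35.26
```

Run:
```python
import turn as t
from h import *
st=t.pickle.load(open("st.pkl","rb")); t.mz0=st[3][2]
t.turn(1.725,1.7375,.0125,.2,40)
# relieve the torque by backing off within the play, then lift out
cmd=t.pickle.load(open("st.pkl","rb"))[0]
a=1.7375-.12
bot.line_to([*cmd,.0887],down(np.radians(1.4)-np.pi-a),max_speed=.05)
P,F,M,_=avg(16); print("backed",F,M[2]-t.mz0)
```

```text
1.738 mz 0.156 F [-0.1  0.  -2.3] P [ 0. -0.  0.] 35.84
backed [ 0.28054615 -0.05330835 -1.69533464] 0.07827533985249778
```

Run:
```python
import turn as t
from h import *
st=t.pickle.load(open("st.pkl","rb")); mz0=st[3][2]; cmd=st[0]
a=1.7375-.12
for i in range(6):
    a-=.04
    bot.line_to([*cmd,.0887],down(np.radians(1.4)-np.pi-a),max_speed=.05)
    P,F,M,_=avg(14); m=M[2]-mz0; print(round(a,3),F.round(2),m.round(3))
    if m<.018: break
print(bot.current_clock()); t.pickle.dump((cmd,a,mz0),open("b.pkl","wb"))
```

```text
1.578 [ 0.46 -0.06 -1.61] 0.014
36.6083
```

Run:
```python
import turn as t
from h import *
cmd,a,mz0=t.pickle.load(open("b.pkl","rb"))
bot.line_to([*cmd,.100],max_speed=.05); P,F,M,_=avg(20); print("free",F,M[2]-mz0)
bot.line_to([*cmd,.125],max_speed=.1)
c=bot.read_camera("wrist"); save(c,"after",(180,110,330,222))
yaw=np.radians(27)-np.pi; p=np.array([.5957,.2051])
bot.line_to([*cmd,.16],max_speed=.15)
bot.goto([*p,.16],down(yaw)); bot.hold(.2); 
bot.line_to([*p,.150],down(yaw),max_speed=.05); bot.hold(.2)
P,F,M,_=avg(8); print(P,bot.current_tool_rot(),down(yaw),bot.current_opening()*92,bot.current_clock())
t.pickle.dump(F,open("f0.pkl","wb"))
```

```text
free [-0.20187226  0.10005785 -1.2902806 ] -0.004894775951287591
after scale 5.333333333333333
[0.59585309 0.20516005 0.15023766] [-7.33401374e-01  3.05432160e+00 -9.63466973e-05] [ 0.73339024 -3.0547902  -0.        ] 21.619519141150636 40.1333
```

View pics/after.png

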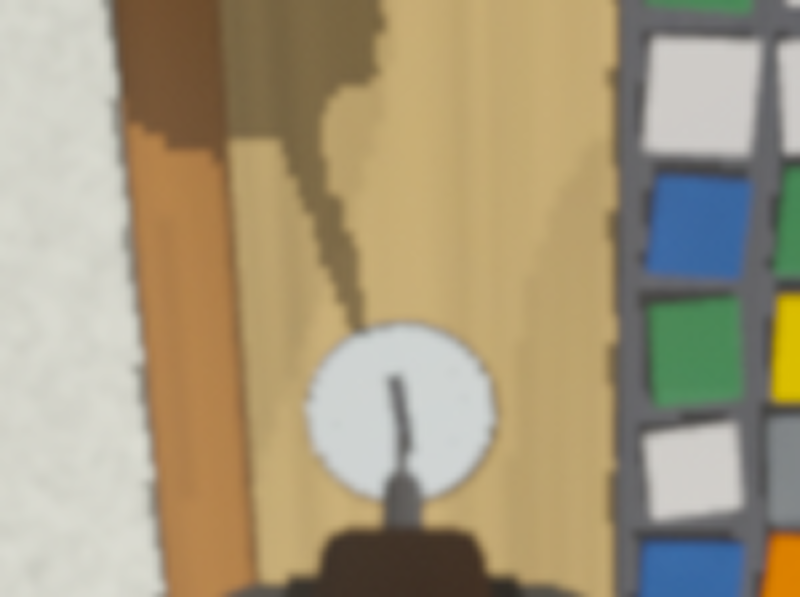

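The slot runs (395,378) to (405,455), still turned on ahead of the blade, and no rail gap shows at column ~245. With the zero confirmed (−0.005), the final torque was about 0.16. Now parking the driver.

Run:
```python
import turn as t
from h import *
F0=t.pickle.load(open("f0.pkl","rb")); p=[.5957,.2051]; ok=True
for z in [.134,.128,.122,.11,.10,.09,.08,.076,.074,.073,.072,.0715,.071]:
    bot.line_to([*p,z],max_speed=.06); P,F,_,_=avg(4); f=F-F0; print(z,f.round(1))
    if np.linalg.norm(f)>6: ok=z<.0735; break
if ok:
    bot.set_gripper(.55); bot.hold(.2); bot.line_to([*p,.16],max_speed=.12)
    bot.line_to([.55,.205,.24],max_speed=.15)
    c=bot.read_camera("wrist"); save(c,"park",(100,50,400,275)); print(proj(c,[.596,.205,.118]))
print(ok,bot.current_clock())
```

```text
0.134 [ 0.2 -0.  -0.2]
0.128 [0.1 0.  0.4]
0.122 [-0.1 -0.6  0.3]
0.11 [-0.1 -0.3  0.3]
0.1 [ 0.4  0.1 -0.2]
0.09 [ 0.5  0.1 -0. ]
0.08 [ 0.   0.6 -0.3]
0.076 [ 0.6  0.3 -0.2]
0.074 [ 0.3  0.4 -0.1]
0.073 [ 0.3 -0.2 -0.4]
0.072 [ 0.4  0.1 -0.7]
0.0715 [-0.1 -0.4 -0.2]
0.071 [0.3 0.2 0.2]
park scale 2.6666666666666665
[[237.6409558  216.31380425]]
True 46.7833
```

View pics/park.png

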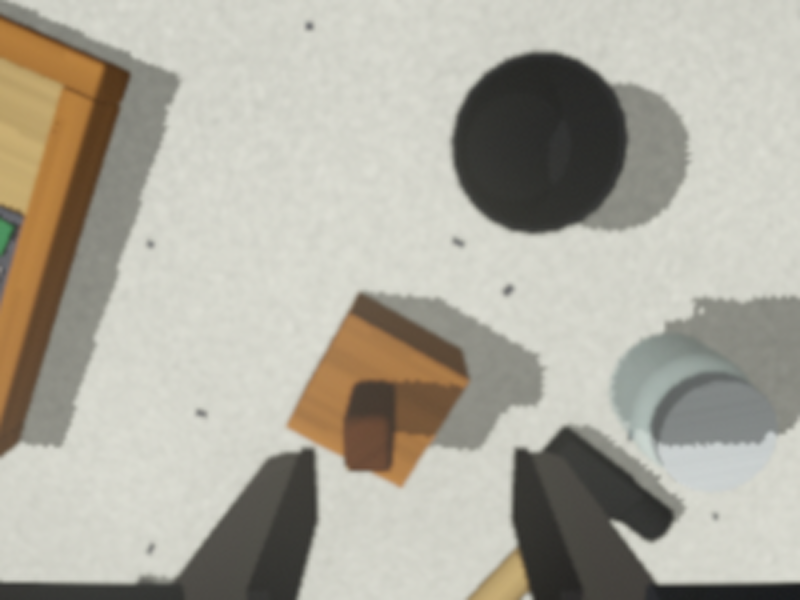

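The handle stands upright on the wooden block at (370,430), the pot and jar are undisturbed, and the rail joint at (95,95) is closed. Handing in.

```bash
python3 -c "
from workcell import bot
print(bot.job_done(), bot.current_clock())"
```

```text
the job is handed in; nothing more can be done
the job is handed in; nothing more can be done
```

I turned the cam disc clockwise until the rail was drawn home, stopping at about 0.16 N m (snug is 0.13 to 0.18). The screwdriver is back in its wooden block, nothing else was moved on purpose, and I handed the job in at about 47 s; no verdict came back.

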